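# Find the food-pan cover that rocks and press it home

## Robot

A 6-joint arm with a two-finger parallel gripper is mounted at the origin on the work surface. World frame = base frame: x ahead of the robot, y to its left, z up, the work surface at z = 0. Lengths are in m, angles in rad, forces in N, time in s.
With the tool pointing down it reaches from about 0.3 to 0.775 m from the base axis. Payload 14.6 kg.
Tool frame: the origin (TCP) lies on the centre line of the jaws, within the pads' length; the fingertips stand 19 mm ahead of it and the grasp point (between the pads) is the TCP; z points along the fingers, y is the direction in which the jaws open and shut (so a half turn about z gives the same grasp; the last joint's range is limited). The gripper opens to 94 mm and grips with 3 to 60 N. Pads are 16 mm wide; open, the fingers measure 119 mm over their backs; the gripper's body (75 mm by 177 mm) begins 78 mm behind the grasp point.
Start: joints at [1.111, 0.3, 1.521, -0, 1.321, -0.067], TCP at [0.211, 0.508, 0.224] pointing down, gripper open.
Joint ranges: [-3.03, 3.03], [-0.79, 2.21], [0.23, 2.52], [-1.04, 4.18], [0, 3.07], [-2.55, 2.55]. Speed limits (rad/s): [2.22, 2.22, 2.57, 3.14, 3.14, 3.14].

## Interface

Orientations are given as [roll, pitch, yaw] about the fixed x, y, z axes, in that order (R = Rz(yaw) Ry(pitch) Rx(roll)).
In Python, from station import ctrl gives the robot as it stands. The module is installed in compiled form; this text tells all that it offers.
- The arm moves only by the shell command python3 -m creep 'ROWS' [FORCE]. ROWS is a JSON object of lists of equal length, an entry for each row: "translation": the shift along the world's x, y, z in mm, a list of three; "yaw": the turn about the world's z in rad; "gripper": the closure in counts, from 0 (fully open) to 255 (shut). A call has 1 to 5 rows; each row is the pose to reach, as a shift and turn from the pose measured when the call began; what a row does not reach only later rows make up. A row lasts 1/12 s, in which the tool goes at most 41.7 mm and 7.16 degrees, less where a joint would pass 70% of its speed; a pose out of reach is approached as far as the arm can. A call with a gripper value outside its range is refused whole. The fingers move at their own pace and stop on an object; FORCE is the grip in N (left out, the last holds). Time passes only in rows, so rows that repeat a pose let the fingers close. It gives the time, the measured TCP pose, the force and the opening at its end, in the units of the state.
- ctrl.get_obs(): the state, without advancing time (a new reading comes with each control period).
- ctrl.camera(name): name is "side" or "top"; returns a dict with "pixels" (420x560x3 uint8, red, green, blue), "depth" (420x560 float32, m along the optical axis (not along the pixel's ray), 0 where there is no reading), "fx", "fy", "cx", "cy" (pixels), "dist" ([k1, k2, p1, p2, k3] as OpenCV has them; the pictures are not rectified), "R" (3x3) and "t" (3): a world point X has camera coordinates R X + t. Camera axes: x right, y down, z forward; pixel columns grow to the right and rows downward; lengths in m; the calibration is good to about 2 mm. A picture is of the moment at which its call begins.
- ctrl.hand_in(): hands the job in, once; it reports no verdict.
The state is a dict: "time_s": time; "qpos": joint angles; "joint_vel": joint speeds; "tau": joint torques, N m; "ee_pos": TCP position; "eef_rot": TCP orientation; "force": force on the tool from outside, world axes, zero at the start; "moment": the same for the moment, N m; "grip_width": finger opening in m.
Only numpy, scipy, OpenCV 4.12 (cv2) and the standard library are available. Lean on these libraries where they do the work, as an engineer would, in place of code of your own. Each camera call takes 0.05 s, during which the arm holds its last target. There are 200 camera calls.

## Task

One of the four round covers on the food warmer is not seated: press lightly with the fingertips on the edge of the covers, one after another, until one rocks under them (rock it even if it is the last one left). Then press that cover down at the knob in its middle until it sits fully home and level; the knobs of the three tight covers are vent valves and must not be pushed in. Lift nothing, and leave the cup, the jar and the spoon where they are.

Things in the scene. Friction and masses are not known exactly. Their poses are not given: they have to be found in the camera images.
- cover_a_top (a point): Centre of the flat top of the first of four identical round aluminium covers, 110 mm across, plate 5 mm thick, a skirt hanging 14 mm down over the pan's rim, about 135 mm apart in a row; z points up out of the cover. Tops lie 96 to 109 mm above the work surface (pans stand unequally high). The black knob in the middle is 24 mm across and 16 mm high; the bare plate around it is for testing.
- vent_a (a joint): How far the black vent knob in the middle of the cover at cover_a_top is pushed into its cover: 0 (standing 16 mm out) to 0.006 m. It takes about 17 N and then stays in. On the unseated cover the cover itself goes down first; on that one it does not matter whether the knob also goes in afterwards.
- cover_b_top (a point): The same point of the second cover. All four: three covers are tight and do not give when pressed at the edge. One, not known beforehand, is unseated: it starts level, but pressed 40 to 50 mm from its centre with 2 to 4 N it tips by 0.06 to 0.1 rad (that edge goes down 3 to 5 mm, the far edge rises), and springs back level when let go.
- vent_b (a joint): How far the black vent knob in the middle of the cover at cover_b_top is pushed into its cover: 0 (standing 16 mm out) to 0.006 m. It takes about 17 N and then stays in. On the unseated cover the cover itself goes down first; on that one it does not matter whether the knob also goes in afterwards.
- cover_c_top (a point): The same point of the third cover. The unseated cover (whichever it is), pressed at its knob with about 10 to 13 N, goes down 5 mm, stays there, level, and no longer rocks. A light press on its edge does not seat it.
- vent_c (a joint): How far the black vent knob in the middle of the cover at cover_c_top is pushed into its cover: 0 (standing 16 mm out) to 0.006 m. It takes about 17 N and then stays in. On the unseated cover the cover itself goes down first; on that one it does not matter whether the knob also goes in afterwards.
- cover_d_top (a point): The same point of the fourth cover. The covers stand in the row in any order. Any cover would come up if pulled by its knob.
- vent_d (a joint): How far the black vent knob in the middle of the cover at cover_d_top is pushed into its cover: 0 (standing 16 mm out) to 0.006 m. It takes about 17 N and then stays in. On the unseated cover the cover itself goes down first; on that one it does not matter whether the knob also goes in afterwards.
- warmer: Fixed steel food warmer, 170 mm (x) by 600 mm (y) by 70 mm high, that carries the four pans in a row along its y; origin at the centre of its underside, on the work surface.
- cup: White ceramic cup, 72 mm across, 85 mm high, standing loose beyond the warmer; origin at the centre of its underside. Leave it alone.
- jar: Amber glass jar with a white cap, 60 mm across, 95 mm high, standing loose beyond the warmer; origin at the centre of its underside. Leave it alone.
- spoon: Serving spoon, 220 mm long, lying loose along the warmer on the robot's side; origin at about the middle of its length, on the surface. Leave it alone.

How it is judged:
By the outcome, as a careful person would: the job done as asked, in the order asked, and still so for the second after the job is handed in, with the robot touching nothing.
It also fails if it takes over 48 s, if anything falls off the work surface, if the arm or the gripper's body presses on something with over 40 N, if the wrist force passes 120 N, or if a joint passes its speed limit or range.

## Working session

There is one attempt and no reset: what is moved stays moved. The work goes in short steps, Python scripts to look and compute and a shell command to move; the robot and the scene stay as the last step left them, time stands still between calls to the robot, and variables do not carry over. Pictures are saved under pics/ and viewed, about 8 in all and at most 12, crops included, and the job is handed in when it is done.

```bash
mkdir -p pics; cat > h.py <<'E'
import numpy as np, cv2
from station import ctrl
def cam(n): 
    c=ctrl.camera(n); c['K']=np.array([[c['fx'],0,c['cx']],[0,c['fy'],c['cy']],[0,0,1.]]); c['R']=np.array(c['R']); c['t']=np.array(c['t']); c['dist']=np.array(c['dist'],float); return c
def world(c,u,v,d=None,z=None):
    p=cv2.undistortPoints(np.array([[[u,v]]],float),c['K'],c['dist'])[0,0]
    r=c['R'].T@np.array([p[0],p[1],1]); o=-c['R'].T@c['t']
    return o+r*(d if d is not None else (z-o[2])/r[2])
E
python3 - <<'E'
from h import *
for n in('top','side'):
    c=cam(n); cv2.imwrite(f'pics/{n}0.png',c['pixels'][:,:,::-1])
    print(n,c['fx'],(-c['R'].T@c['t']).round(3),c['R'].round(2).tolist())
    np.savez(f'{n}0.npz',**c)
    # knob candidates: dark blobs
    g=c['pixels'].max(2); n_,l,s,ce=cv2.connectedComponentsWithStats((g<60).astype(np.uint8))
    for i in range(1,n_):
        if 30<s[i,4]<5000:
            u,v=ce[i]; d=c['depth'][int(v),int(u)]
            print(s[i].tolist(),ce[i].round(1),world(c,u,v,d=d).round(3),world(c,u,v,z=.118).round(3))
o=ctrl.get_obs();print(o['ee_pos'],o['eef_rot'],o['force'],o['grip_width'],o['time_s'])
E
```

```text
top 397.35860100006056 [0.527 0.024 0.73 ] [[-0.03, -1.0, -0.0], [-1.0, 0.03, -0.08], [0.08, 0.0, -1.0]]
[239, 14, 8, 8, 55] [242.9  17.3] [ 1.16   0.118 -0.341] [0.889 0.078 0.118]
[118, 20, 12, 9, 62] [123.5  24.3] [ 1.16   0.473 -0.344] [0.888 0.28  0.118]
[420, 180, 16, 15, 183] [427.5 186.9] [ 0.598 -0.209  0.116] [ 0.598 -0.208  0.118]
[257, 185, 14, 14, 148] [263.7 191.2] [0.598 0.05  0.116] [0.598 0.05  0.118]
[338, 184, 15, 14, 165] [345.4 190.5] [0.527 0.024 0.73 ] [ 0.595 -0.077  0.118]
[170, 191, 15, 14, 162] [176.7 197.7] [0.592 0.186 0.118] [0.592 0.186 0.118]
[411, 237, 14, 8, 100] [417.6 240.8] [ 0.512 -0.211  0.048] [ 0.514 -0.187  0.118]
[184, 251, 14, 8, 93] [190.2 254.9] [0.5   0.182 0.047] [0.503 0.166 0.118]
side 380.44031356799576 [0.53  0.659 0.462] [[-1.0, -0.09, 0.02], [-0.06, 0.5, -0.86], [0.07, -0.86, -0.51]]
[530, 18, 24, 95, 829] [543.  72.] [-0.676 -1.556  0.086] [-0.572 -1.366  0.118]
[225, 59, 5, 60, 142] [227.2  86.6] [ 1.001 -1.523 -0.039] [ 0.853 -0.838  0.118]
[283, 66, 4, 55, 155] [284.   89.8] [ 0.668 -1.381 -0.011] [ 0.631 -0.824  0.118]
[548, 
[... 386 characters left out ...]
.047  0.118]
[287, 194, 10, 7, 31] [291.8 197.4] [ 0.555 -0.041  0.081] [0.553 0.028 0.118]
[261, 200, 11, 12, 118] [266.  205.8] [0.597 0.066 0.118] [0.598 0.065 0.118]
[240, 227, 16, 9, 46] [246.2 232.2] [0.63  0.092 0.076] [0.619 0.154 0.118]
[272, 229, 20, 9, 49] [282.1 233.7] [0.565 0.094 0.079] [0.561 0.152 0.118]
[253, 244, 14, 15, 188] [259.7 251.1] [0.592 0.2   0.116] [0.591 0.202 0.118]
[229, 279, 60, 15, 218] [257.4 288.8] [0.589 0.247 0.084] [0.584 0.284 0.118]
[315, 283, 7, 15, 99] [317.8 290. ] [0.499 0.197 0.045] [0.504 0.277 0.118]
[0.21042383 0.50793923 0.22395655] [-3.14060380e+00 -4.37829239e-05  2.74885140e+00] [-0.15073693 -1.81771309  0.21231614] 0.09403769274170475 0.1
```

View pics/top0.png

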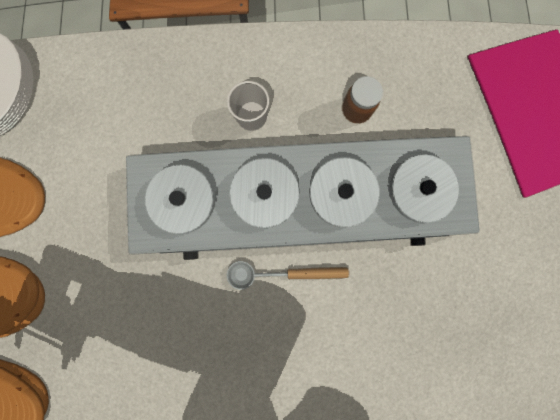

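View pics/side0.png

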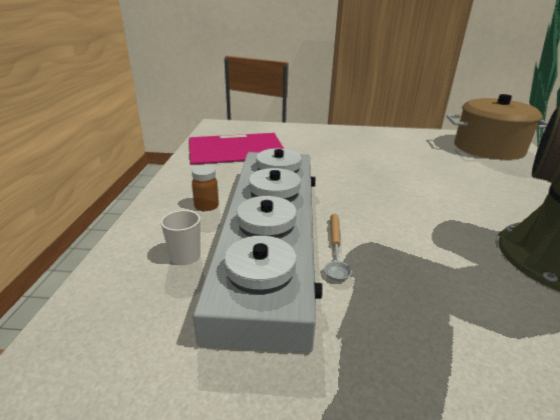

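The top view shows the four knobs at (177,198), (264,191), (345,190) and (428,187). The cup and jar stand beyond the warmer, with the spoon on the robot's side. Next I'll get the plate heights and centres.

```bash
cat >> h.py <<'E'
def plates(c,cs):
    H,W=c['depth'].shape; v,u=np.mgrid[0:H,0:W]
    p=cv2.undistortPoints(np.stack([u,v],-1).reshape(-1,1,2).astype(float),c['K'],c['dist']).reshape(-1,2)
    d=c['depth'].ravel(); P=(np.c_[p,np.ones(len(p))]*d[:,None]-c['t'])@c['R']; P[d==0]=9
    out=[]
    for x,y in cs:
        r=np.hypot(P[:,0]-x,P[:,1]-y); m=(r<.075)&(P[:,2]>.088)&(P[:,2]<.15)
        Q=P[m]; ctr=cv2.minEnclosingCircle(Q[:,:2].astype(np.float32))
        a=(r>.02)&(r<.048)&(P[:,2]>.085)&(P[:,2]<.125); A=P[a]
        s=np.linalg.lstsq(np.c_[A[:,0]-x,A[:,1]-y,np.ones(len(A))],A[:,2],rcond=None)[0]
        k=P[(r<.011)&(P[:,2]<.15)]
        out.append((np.array(ctr[0]).round(4).tolist(),round(ctr[1],4),'plate z',np.median(A[:,2]).round(4),'slope',s[:2].round(3).tolist(),'knobtop',np.median(k[:,2]).round(4) if len(k) else None,a.sum()))
    return out
CS=[(.592,.186),(.598,.05),(.595,-.077),(.598,-.209)]
E
python3 - <<'E'
from h import *
for n in('top','side'):
    c=dict(np.load(f'{n}0.npz'))
    for r in plates(c,CS): print(n,*r)
E
```

```text
top [0.5925, 0.1884] 0.0557 plate z 0.1017 slope [-0.001, 0.001] knobtop 0.1173 2274
top [0.5973, 0.0402] 0.0652 plate z 0.1024 slope [0.0, -0.001] knobtop 0.1183 2340
top [0.5952, -0.0673] 0.0653 plate z 0.1052 slope [-0.001, -0.001] knobtop 0.1208 2333
top [0.5998, -0.2115] 0.0566 plate z 0.1003 slope [-0.002, -0.001] knobtop 0.1156 2197
side [0.591, 0.1913] 0.0565 plate z 0.102 slope [-0.0, -0.001] knobtop 0.1179 1466
side [0.598, 0.0427] 0.0678 plate z 0.103 slope [0.0, -0.002] knobtop 0.1188 830
side [0.5957, -0.0846] 0.0669 plate z 0.1059 slope [0.001, -0.002] knobtop 0.1217 522
side [0.5973, -0.2063] 0.0572 plate z 0.1013 slope [0.003, -0.003] knobtop 0.1166 342
```

```bash
python3 -m creep '{"translation":[[27,-26,0],[55,-52,0],[82,-78,0],[110,-105,0],[138,-131,0]],"yaw":[0.1,0.2,0.3,0.393,0.393],"gripper":[255,255,255,255,255]}' 20
python3 -m creep '{"translation":[[27,-26,0],[55,-52,0],[82,-78,0],[110,-105,0],[138,-131,0]],"yaw":[0,0,0,0,0],"gripper":[255,255,255,255,255]}'
```

```text
time_s: 0.52
ee_pos: [0.3493, 0.3754, 0.2238]
eef_rot: [-3.14, -0.0, -3.135]
force: [0.4, 0.9, -0.1]
grip_width: 0.0639
time_s: 0.93
ee_pos: [0.4883, 0.2426, 0.2236]
eef_rot: [-3.14, -0.001, -3.135]
force: [-0.1, 0.7, 0.6]
grip_width: 0.0305
```

```bash
python3 -m creep '{"translation":[[30,-28,0],[59,-55,0],[59,-55,-30],[59,-55,-60],[59,-55,-80]],"yaw":[-0.006,-0.006,-0.006,-0.006,-0.006],"gripper":[255,255,255,255,255]}'
python3 -m creep '{"translation":[[0,0,-5],[0,0,-10],[0,0,-14],[0,0,-15],[0,0,-15]],"yaw":[0,0,0,0,0],"gripper":[255,255,255,255,255]}'
```

```text
time_s: 1.35
ee_pos: [0.5467, 0.1866, 0.1406]
eef_rot: [-3.139, -0.004, 3.141]
force: [0.6, -0.0, -0.6]
grip_width: 0.0007
time_s: 1.77
ee_pos: [0.547, 0.1869, 0.1264]
eef_rot: [-3.14, -0.002, 3.141]
force: [-0.2, 0.4, 0.2]
grip_width: 0.0002
```

```bash
python3 -m creep '{"translation":[[0,0,-2],[0,0,-4],[0,0,-4]],"yaw":[0,0,0],"gripper":[255,255,255]}'
python3 -m creep '{"translation":[[0,0,-1],[0,0,-1]],"yaw":[0,0],"gripper":[255,255]}'
python3 -m creep '{"translation":[[0,0,-1],[0,0,-1]],"yaw":[0,0],"gripper":[255,255]}'
```

```text
time_s: 2.02
ee_pos: [0.5471, 0.1869, 0.1226]
eef_rot: [-3.14, -0.002, 3.141]
force: [-0.0, 0.0, 0.6]
grip_width: 0.0004
time_s: 2.18
ee_pos: [0.5471, 0.187, 0.1215]
eef_rot: [-3.14, -0.002, 3.141]
force: [0.3, 0.9, -0.4]
grip_width: 0.0007
time_s: 2.35
ee_pos: [0.5472, 0.187, 0.1214]
eef_rot: [-3.14, -0.001, 3.141]
force: [-4.1, -1.5, 6.9]
grip_width: 0.0006
```

Cover 1 (y = +0.19) is tight: it stopped dead at 6.9 N. Next cover.

```bash
python3 -m creep '{"translation":[[0,0,15],[2,-40,20],[4,-80,20],[6,-120,20],[6,-135,18]],"yaw":[0,0,0,0,0],"gripper":[255,255,255,255,255]}'
python3 -m creep '{"translation":[[0,0,-8],[0,0,-14],[0,0,-15],[0,0,-15]],"yaw":[0,0,0,0],"gripper":[255,255,255,255]}'
```

```text
time_s: 2.77
ee_pos: [0.5534, 0.0481, 0.1399]
eef_rot: [-3.139, -0.001, 3.139]
force: [-0.6, -0.3, -0.1]
grip_width: 0.0001
time_s: 3.1
ee_pos: [0.553, 0.0494, 0.1241]
eef_rot: [-3.139, -0.002, 3.14]
force: [-0.2, -0.1, -0.2]
grip_width: 0.0003
```

```bash
python3 -m creep '{"translation":[[0,0,-1],[0,0,-1]],"yaw":[0,0],"gripper":[255,255]}'
python3 -m creep '{"translation":[[0,0,-0.8],[0,0,-0.8]],"yaw":[0,0],"gripper":[255,255]}'
python3 -m creep '{"translation":[[0,0,-0.6],[0,0,-0.6]],"yaw":[0,0],"gripper":[255,255]}'
```

```text
time_s: 3.27
ee_pos: [0.5529, 0.0505, 0.1229]
eef_rot: [-3.14, -0.002, -3.141]
force: [-0.3, 0.1, -0.3]
grip_width: 0.0005
time_s: 3.43
ee_pos: [0.553, 0.051, 0.1222]
eef_rot: [-3.14, -0.002, -3.141]
force: [-0.2, 0.1, -0.1]
grip_width: 0.0004
time_s: 3.6
ee_pos: [0.5531, 0.0511, 0.1221]
eef_rot: [-3.139, -0.002, -3.14]
force: [-2.8, -0.8, 4.4]
grip_width: 0.0004
```

```bash
python3 -m creep '{"translation":[[0,0,-0.9],[0,0,-0.9]],"yaw":[0,0],"gripper":[255,255]}'
python3 -m creep '{"translation":[[0,0,15],[-1,-40,20],[-2,-80,20],[-3,-120,20],[-3,-129,18]],"yaw":[0,0,0,0,0],"gripper":[255,255,255,255,255]}'
python3 -m creep '{"translation":[[0,0,-7],[0,0,-11],[0,0,-12],[0,0,-12]],"yaw":[0,0,0,0],"gripper":[255,255,255,255]}'
```

```text
time_s: 3.77
ee_pos: [0.5531, 0.0511, 0.122]
eef_rot: [-3.139, -0.001, -3.14]
force: [-3.5, 0.1, 8.5]
grip_width: 0.0004
time_s: 4.18
ee_pos: [0.5499, -0.0824, 0.1405]
eef_rot: [-3.138, -0.0, 3.14]
force: [-0.7, 0.3, 0.3]
grip_width: 0.0004
time_s: 4.52
ee_pos: [0.5498, -0.081, 0.1279]
eef_rot: [-3.139, -0.001, 3.142]
force: [-0.3, -0.2, 0.6]
grip_width: 0.0005
```

```bash
python3 -m creep '{"translation":[[0,0,-1.5],[0,0,-1.5]],"yaw":[0,0],"gripper":[255,255]}'
python3 -m creep '{"translation":[[0,0,-0.8],[0,0,-0.8]],"yaw":[0,0],"gripper":[255,255]}'
python3 -m creep '{"translation":[[0,0,-0.8],[0,0,-0.8]],"yaw":[0,0],"gripper":[255,255]}'
```

```text
time_s: 4.68
ee_pos: [0.5498, -0.0799, 0.1261]
eef_rot: [-3.139, -0.001, -3.14]
force: [0.9, -0.0, -0.3]
grip_width: 0.0004
time_s: 4.85
ee_pos: [0.5499, -0.0794, 0.1253]
eef_rot: [-3.139, -0.001, -3.139]
force: [0.8, -0.2, 0.5]
grip_width: 0.0
time_s: 5.02
ee_pos: [0.5499, -0.0792, 0.1244]
eef_rot: [-3.139, -0.001, -3.139]
force: [-0.3, 0.0, 0.9]
grip_width: 0.0005
```

```bash
python3 -m creep '{"translation":[[0,0,-0.8],[0,0,-0.8]],"yaw":[0,0],"gripper":[255,255]}'
python3 -m creep '{"translation":[[0,0,-0.8],[0,0,-0.8]],"yaw":[0,0],"gripper":[255,255]}'
python3 -m creep '{"translation":[[0,0,-0.8],[0,0,-0.8]],"yaw":[0,0],"gripper":[255,255]}'
```

```text
time_s: 5.18
ee_pos: [0.5499, -0.0792, 0.1236]
eef_rot: [-3.139, -0.001, -3.139]
force: [0.8, 0.6, 1.4]
grip_width: 0.0006
time_s: 5.35
ee_pos: [0.5499, -0.0793, 0.1227]
eef_rot: [-3.139, -0.001, -3.139]
force: [-0.2, 0.6, 2.1]
grip_width: 0.0006
time_s: 5.52
ee_pos: [0.5498, -0.0793, 0.1219]
eef_rot: [-3.139, -0.002, -3.139]
force: [-1.0, -0.4, 2.1]
grip_width: 0.0004
```

```bash
python3 -m creep '{"translation":[[0,0,-0.7],[0,0,-0.7]],"yaw":[0,0],"gripper":[255,255]}'
python3 - <<'E'
from h import *
c=cam('side'); cv2.imwrite('pics/s1.png',cv2.resize(c['pixels'][100:310,180:380,::-1],None,fx=2.5,fy=2.5))
for r in plates(c,CS): print(*r)
print(ctrl.get_obs()['ee_pos'],ctrl.get_obs()['force'])
E
python3 -m creep '{"translation":[[0,0,5],[0,0,15],[0,0,30],[0,0,35],[0,0,35]],"yaw":[0,0,0,0,0],"gripper":[255,255,255,255,255]}'
python3 - <<'E'
from h import *
for n in('side','top'):
  c=cam(n)
  for r in plates(c,CS): print(*r)
E
```

```text
time_s: 5.68
ee_pos: [0.5498, -0.0793, 0.1212]
eef_rot: [-3.139, -0.001, -3.139]
force: [-1.2, 0.0, 3.6]
grip_width: 0.0006
[0.5914, 0.1918] 0.0562 plate z 0.102 slope [0.001, -0.001] knobtop 0.1179 1472
[0.5975, 0.0425] 0.0675 plate z 0.1029 slope [0.0, -0.002] knobtop 0.1188 824
[0.596, -0.0842] 0.0677 plate z 0.1067 slope [0.038, 0.009] knobtop 0.1216 538
[0.6, -0.206] 0.0563 plate z 0.1013 slope [0.002, -0.002] knobtop 0.111 295
[ 0.54985052 -0.07934845  0.1212219 ] [-1.4880074   1.30257397  1.96881357]
time_s: 6.15
ee_pos: [0.5505, -0.0795, 0.158]
eef_rot: [-3.138, 0.001, -3.139]
force: [1.3, 0.1, 0.1]
grip_width: 0.0003
[0.5918, 0.1911] 0.0565 plate z 0.102 slope [0.0, -0.001] knobtop 0.1179 1470
[0.5965, 0.0425] 0.0676 plate z 0.1029 slope [0.0, -0.002] knobtop 0.1188 824
[0.5942, -0.0845] 0.0667 plate z 0.1059 slope [0.001, -0.002] knobtop 0.1217 525
[0.5976, -0.208] 0.0576 plate z 0.1013 slope [0.0, -0.005] knobtop 0.1166 298
[0.5922, 0.1881] 0.0555 plate z 0.1018 slope [-0.001, -0.001] knobtop 0.1171 2270
[0.5971, 0.0403] 0.0651 plate z 0.1024 slope [-0.0, 0.001] knobtop 0.1183 2336
[0.6007, -0.0557] 0.0531 plate z 0.1053 slope [0.001, 0.002] knobtop None 580
[0.6399, -0.2187] 0.0352 plate z 0.1004 slope [0.01, 0.004] knobtop None 70
```

View pics/s1.png

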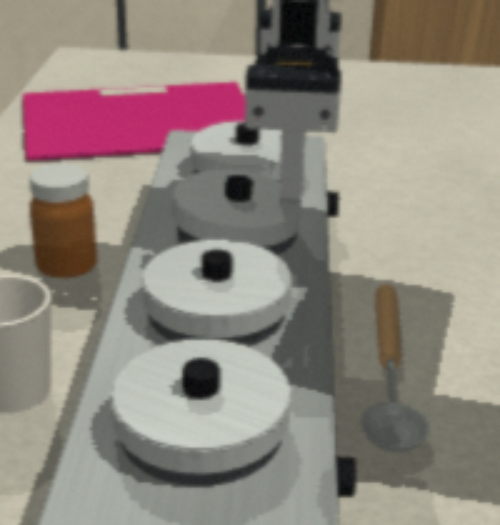

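Cover 3 (crop around (240,205)) rocked by about 4 mm at 2–3.6 N, then sprang back level. Next I'll press its knob.

```bash
python3 -m creep '{"translation":[[22,1,0],[45,1,0],[45,1,-8],[45,1,-15],[45,1,-15]],"yaw":[0,0,0,0,0],"gripper":[255,255,255,255,255]}'
python3 -m creep '{"translation":[[0,0,-1.5],[0,0,-1.5]],"yaw":[0,0],"gripper":[255,255]}'
python3 -m creep '{"translation":[[0,0,-1],[0,0,-1]],"yaw":[0,0],"gripper":[255,255]}'
python3 -m creep '{"translation":[[0,0,-1],[0,0,-1]],"yaw":[0,0],"gripper":[255,255]}'
```

```text
time_s: 6.67
ee_pos: [0.594, -0.0782, 0.1392]
eef_rot: [-3.139, -0.003, -3.139]
force: [-0.9, 0.5, -0.1]
grip_width: 0.0008
time_s: 6.83
ee_pos: [0.5935, -0.0783, 0.1376]
eef_rot: [-3.139, -0.003, -3.14]
force: [0.1, -1.4, -0.5]
grip_width: 0.0004
time_s: 7.0
ee_pos: [0.5933, -0.0784, 0.1372]
eef_rot: [-3.139, -0.003, -3.14]
force: [0.3, -0.2, 4.2]
grip_width: 0.0004
time_s: 7.17
ee_pos: [0.5933, -0.0785, 0.1371]
eef_rot: [-3.139, -0.001, -3.14]
force: [0.3, -0.5, 6.0]
grip_width: 0.0009
```

```bash
python3 -m creep '{"translation":[[0,0,-1.5],[0,0,-1.5]],"yaw":[0,0],"gripper":[255,255]}'
python3 -m creep '{"translation":[[0,0,-1.8],[0,0,-1.8]],"yaw":[0,0],"gripper":[255,255]}'
python3 - <<'E'
from h import *
c=cam('side'); cv2.imwrite('pics/s2.png',cv2.resize(c['pixels'][100:310,180:380,::-1],None,fx=2.5,fy=2.5))
for r in plates(c,CS): print(*r)
E
```

```text
time_s: 7.33
ee_pos: [0.5932, -0.0786, 0.1366]
eef_rot: [-3.138, 0.0, -3.14]
force: [0.7, 0.4, 6.9]
grip_width: 0.0006
time_s: 7.5
ee_pos: [0.5933, -0.0785, 0.1359]
eef_rot: [-3.138, 0.002, -3.14]
force: [-1.0, 1.7, 8.0]
grip_width: 0.0005
[0.5925, 0.1916] 0.0564 plate z 0.102 slope [-0.001, -0.001] knobtop 0.118 1471
[0.5977, 0.0427] 0.0679 plate z 0.1029 slope [0.0, -0.003] knobtop 0.1188 824
[0.5923, -0.077] 0.0748 plate z 0.101 slope [0.004, 0.004] knobtop 0.1176 510
[0.5972, -0.2076] 0.0571 plate z 0.1012 slope [0.001, -0.002] knobtop 0.1162 282
```

View pics/s2.png

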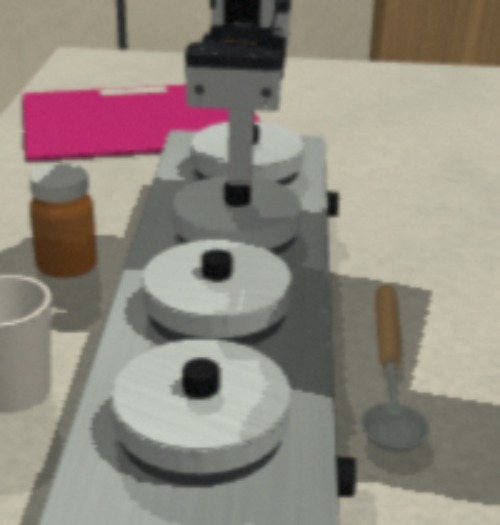

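The finger is on the knob of cover 3, at crop (238,190), and the plate is 4.9 mm lower. I'll press to above 13 N to be sure it's home.

```bash
python3 -m creep '{"translation":[[0,0,-1.8],[0,0,-1.8],[0,0,-1.8]],"yaw":[0,0,0],"gripper":[255,255,255]}'
python3 -m creep '{"translation":[[0,0,-2],[0,0,-2],[0,0,-2]],"yaw":[0,0,0],"gripper":[255,255,255]}'
```

```text
time_s: 7.8
ee_pos: [0.5933, -0.0784, 0.1356]
eef_rot: [-3.138, 0.004, -3.14]
force: [-2.3, 2.0, 12.3]
grip_width: 0.0004
time_s: 8.05
ee_pos: [0.5934, -0.0784, 0.1353]
eef_rot: [-3.138, 0.006, -3.14]
force: [-2.9, 1.4, 15.1]
grip_width: 0.0005
```

```bash
python3 -m creep '{"translation":[[0,0,10],[0,0,40],[0,0,75],[-30,0,90],[-60,0,90]],"yaw":[0,0,0,0,0],"gripper":[255,255,255,255,255]}'
python3 -m creep '{"translation":[[-40,0,0],[-80,0,0],[-120,0,0],[-150,0,0],[-150,0,0]],"yaw":[0,0,0,0,0],"gripper":[255,255,255,255,255]}'
python3 - <<'E'
from h import *
for n in('side','top'):
  c=cam(n); cv2.imwrite(f'pics/{n}3.png',c['pixels'][:,:,::-1])
  for r in plates(c,CS): print(*r)
E
```

```text
time_s: 8.47
ee_pos: [0.5336, -0.0785, 0.2289]
eef_rot: [-3.137, 0.011, -3.14]
force: [0.8, -0.7, 0.8]
grip_width: 0.0004
time_s: 8.88
ee_pos: [0.3796, -0.0782, 0.2292]
eef_rot: [-3.137, 0.011, -3.14]
force: [0.3, 0.5, 1.1]
grip_width: 0.0004
[0.5916, 0.1918] 0.0564 plate z 0.102 slope [-0.001, -0.001] knobtop 0.1179 1470
[0.5968, 0.0425] 0.0679 plate z 0.1029 slope [-0.0, -0.003] knobtop 0.1188 831
[0.591, -0.0851] 0.0675 plate z 0.1009 slope [0.001, -0.001] knobtop 0.1168 513
[0.5989, -0.2067] 0.0572 plate z 0.1012 slope [0.001, -0.002] knobtop 0.1165 340
[0.5924, 0.1883] 0.0557 plate z 0.1018 slope [-0.002, -0.001] knobtop 0.1172 2274
[0.5973, 0.0402] 0.0652 plate z 0.1024 slope [-0.001, -0.001] knobtop 0.1183 2338
[0.5955, -0.0671] 0.0652 plate z 0.1001 slope [-0.002, 0.002] knobtop 0.1157 2299
[0.5996, -0.2113] 0.0565 plate z 0.1003 slope [-0.002, -0.001] knobtop 0.1157 2193
```

View pics/side3.png

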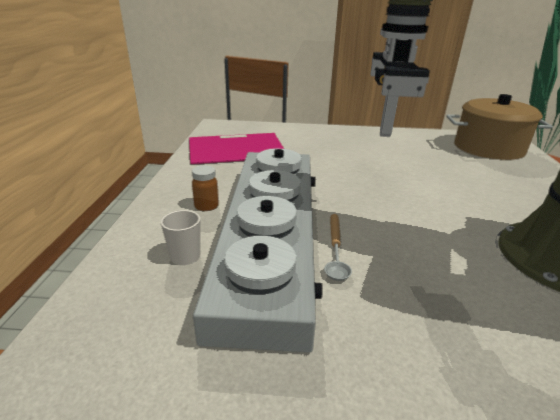

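The arm is clear of everything. Cover 3 (275,185) is level and 5 mm lower than before, and its knob still stands 16 mm out. The cup, jar and spoon haven't moved, so I'm handing in.

```bash
python3 -c "
from station import ctrl; print(ctrl.hand_in())"
```

```text
the job is handed in; nothing more can be done
None
```

The unseated cover was the third in the row (y ≈ −0.08 m). It is now pressed home and level, and the job was handed in at about 9 s.

- **Edge tests:** I pressed the covers one after another, starting from y ≈ +0.19 m. The first two did not give at 6.9 N and 8.5 N, which is firmer than the 2–4 N suggested. The third tipped about 4 mm at 2–3.6 N and sprang back level. I stopped there and did not test the fourth.
- **Seating:** I pressed the third cover at its knob, up to about 15 N.
- **Last checks:** Both cameras show that cover 5 mm lower (0.1059 to 0.1009 m from the side, 0.1052 to 0.1001 m from the top) and level within 0.002 rad. All four knobs still stand about 16 mm out. The side picture shows the cup, jar and spoon in their places and the robot clear of everything.
- **Unexpected or not checked:** I met the knob about 3.5 mm lower than I had worked out. The cover had probably already started down during my approach, with no force showing at the readings. I did not press its edge again to confirm that it no longer rocks.

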